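# Demould the wax tablets and pack the gift chest

### The job

Lift the gift chest's lid open until it rests back on its stop, then lift every cast wax tablet out of the aluminium mould and lay them, together with the red match tin, side by side on the floor of the chest, nothing stacked. Then shut the lid completely. Do not knock over any of the amber bottles.

Things in the scene. Friction and masses are not known exactly. Their poses are not given: they have to be found in the camera images.
- tablet1: plum cast wax tablet, a hard block 54 x 38 x 34 mm (its x, y, z) with a pale round seal on its top face, 60 g or so; origin at its centre. At the start it sits in cavity 1 of the mould, 16 mm deep in it and 18 mm proud of it. Absent (None) in some runs; 3 or 4 of the five are there.
- tablet2: honey cast wax tablet, a hard block 54 x 38 x 34 mm (its x, y, z) with a pale round seal on its top face, 60 g or so; origin at its centre. At the start it sits in cavity 2 of the mould, 16 mm deep in it and 18 mm proud of it. Absent (None) in some runs; 3 or 4 of the five are there.
- tablet3: ivory cast wax tablet, a hard block 54 x 38 x 34 mm (its x, y, z) with a pale round seal on its top face, 60 g or so; origin at its centre. At the start it sits in cavity 3 of the mould, 16 mm deep in it and 18 mm proud of it. Absent (None) in some runs; 3 or 4 of the five are there.
- tablet4: sage green cast wax tablet, a hard block 54 x 38 x 34 mm (its x, y, z) with a pale round seal on its top face, 60 g or so; origin at its centre. At the start it sits in cavity 4 of the mould, 16 mm deep in it and 18 mm proud of it. Absent (None) in some runs; 3 or 4 of the five are there.
- tablet5: rose brown cast wax tablet, a hard block 54 x 38 x 34 mm (its x, y, z) with a pale round seal on its top face, 60 g or so; origin at its centre. At the start it sits in cavity 5 of the mould, 16 mm deep in it and 18 mm proud of it. Absent (None) in some runs; 3 or 4 of the five are there.
- tin: small red match tin with a brass line, 50 x 34 x 22 mm (its x, y, z), lying loose on the table between mould and chest; origin at its centre
- mould: fixed aluminium mould block, 92 x 276 x 28 mm (its x, y, z), origin at the centre of its underside. Five open rectangular cavities in a row along its y, centres at y = -100, -50, 0, 50, 100 mm (cavity 1 to 5), each 57 mm along x, 41 mm along y and 16 mm deep, floor 12 mm over the table. Mould and chest may change sides.
- chest: fixed light wooden gift chest, 147 x 262 x 68 mm outside (its x, y, z), walls and floor 6 mm, inside 135 x 250 mm and 62 mm deep without dividers; origin at the centre of its underside. Its lid is hinged on its +x (far) rim; -x is the front with the handle.
- lid (a joint): angle of the chest's dark wooden lid (10 mm thick, 220 g, damped hinge, free to fall): 0 shut, 1.8 rad resting open on its stop, leaning back past upright. Let go below about 1.5 it falls shut, above 1.65 it falls open.
- lid_handle (a point): middle of the lid's brass bail handle, a round bar 10 mm thick and 90 mm long, parallel to the hinge, held 45 mm out from the lid's front edge; 192 mm from the hinge line; 74 mm over the table when shut. The bar can turn between gripping fingers while the lid swings.
- lid_hinge (a point): middle of the lid's hinge line, at the far top rim of the chest, 69 mm over the table; the hinge line runs along the chest's y, 5 mm lower than the handle bar when the lid is shut
- bottle1: amber glass bottle with black cap, 38 mm across and 105 mm tall, standing loose behind the work; origin at the centre of its underside; bystander
- bottle2: amber glass bottle with black cap, 38 mm across and 105 mm tall, standing loose behind the work; origin at the centre of its underside; bystander
- bottle3: amber glass bottle with black cap, 38 mm across and 105 mm tall, standing loose behind the work; origin at the centre of its underside; bystander
Not all that is in view belongs to the job. Leave any black or purple look-alike of the tablet2 alone.

How it is judged:
By the outcome, as a careful person would: the job done as asked, in the order asked, and still so for the second after the job is handed in, with the robot touching nothing.
Of tablet1, tablet2, tablet3, tablet4, tablet5 only 3 to 4 are there at a start; the rules pass over those that are not, and their reading is None.
At some moment in a run one of tin may be knocked a few centimetres aside while the robot is not near it.
Once in a run the grip may slacken for a moment while it holds something.
It also fails if it takes over 210 s, if anything falls off the work surface, if the arm or the gripper's body presses on something with over 40 N, if the wrist force passes 120 N, or if a joint passes its speed limit or range.

### The arm

A 6-joint arm with a two-finger parallel gripper is mounted at the origin on the work surface. World frame = base frame: x ahead of the robot, y to its left, z up, the work surface at z = 0. Lengths are in mm, angles in rad, forces in N, time in s.
With the tool pointing down it reaches from about 350 to 875 mm from the base axis. Payload 4.2 kg.
Tool frame: the origin (TCP) lies at the very end of the fingers, on their centre line; the grasp point (between the pads) lies 19 mm behind it; z points along the fingers, y is the line along which they close (so a half turn about z gives the same grasp; the last joint's range is limited). The gripper opens to 85 mm and grips with 20 to 120 N. Pads are 22 mm wide; open, the fingers measure 114 mm over their backs; the gripper's body (76 mm by 85 mm) begins 54 mm behind the grasp point. The pads swing forward as they close: fully open they stand 13 mm farther back than shut.
Start: joints at [1.538, 0.385, 0.008, 0, -1.194, -0.259], TCP at [179.766, 598.568, 231.312] pointing down, gripper open.
Joint ranges: [-3.14, 3.14], [-1.21, 2.06], [-1.07, 1.41], [-3.16, 2.05], [-2.99, -0.16], [-3.1, 3.1]. Speed limits (rad/s): [2.79, 2.79, 3.14, 3.14, 3.14, 3.14].

### API

Orientations are given as a unit quaternion [x, y, z, w].
In Python, from bench import monitor, get_image, camera_info, job_done gives the robot as it stands.
- The arm moves only by the tool send_rows, never from a script. Its argument "series" is a list of rows, each a list of 3 entries, a list of its own where there are three numbers: the shift along the tool's x, y, z in mm, then the turn, a rotation vector about the tool's x, y, z in rad, then the finger opening in mm, from 0 to 85.4. A call has 1 to 8 rows; each row shifts and turns the commanded pose from where the row before left it, along the tool's axes as they then stand; what a row does not reach is not made up. A row lasts 1/10 s, in which the tool goes at most 50 mm and 8.59 degrees, less where a joint would pass 70% of its speed; a pose out of reach is approached as far as the arm can. A call with a gripper value outside its range is refused whole. The fingers move at their own pace and stop on an object; the grip force is fixed at half the most. Time passes only in rows, so rows that do not move let the fingers close. It gives the time, the measured TCP pose, the force, the opening and the grip force at its end, in the units of the state.
- monitor.read_state(): the state, without advancing time (a new reading comes with each control period).
- get_image(name): name is "scene" or "top"; returns the picture (420x560x3 uint8, red, green, blue); there is no depth.
- camera_info(name): a dict with "intrinsics" (3x3 intrinsics, pixels), "dist_coeffs" ([k1, k2, p1, p2, k3] as OpenCV has them; the pictures are not rectified), "R" (3x3) and "t" (3): a world point X has camera coordinates R X + t. Camera axes: x right, y down, z forward; pixel columns grow to the right and rows downward; lengths in mm; the calibration is good to about 2 mm. A picture is of the moment at which its call begins. camera_info takes no time and is no camera call.
- job_done(): hands the job in; it is judged then, once.
The state is a dict: "clock": time; "joints": joint angles; "joint_vel": joint speeds; "joint_efforts": joint torques, N m; "position": TCP position; "ee_rot": TCP orientation; "contact_force": force on the tool from outside, world axes, zero at the start; "wrist_torque": the same for the moment, N m; "gripper_width": finger opening in mm; "grasp_force": force on a finger pad.
Only numpy, scipy, OpenCV 4.12 (cv2) and the standard library are available. Lean on these libraries where they do the work, as an engineer would, in place of code of your own. Each camera call takes 0.05 s, during which the arm holds its last target. There are 200 camera calls.

## Working session

There is one attempt and no reset: what is moved stays moved. The work goes in short steps, Python scripts to look and compute and a tool call to move; the robot and the scene stay as the last step left them, time stands still between calls to the robot, and variables do not carry over. Pictures are saved under pics/ and viewed, at most 14 in all, crops included, and the job is handed in when it is done.

Besides the shell and the picture viewer there is one more tool, called after ">>>" in YAML: its name, and indented under it one key for each argument. send_rows: Moves the arm, as the interface text tells. Its arguments: {"type":"object","properties":{"series":{"type":"array"}},"required":["series"]}

```bash
ls; mkdir -p pics
python3 - <<'E'
from bench import monitor,get_image,camera_info
import cv2,numpy as np
for n in("scene","top"):
    im=get_image(n);cv2.imwrite(f"pics/{n}0.png",im[:,:,::-1]);c=camera_info(n)
    print(n,c)
s=monitor.read_state();print(s)
E
```

```text
pics
scene {'intrinsics': array([[454.94651596,   0.        , 279.53823502],
       [  0.        , 454.94651596, 205.58142226],
       [  0.        ,   0.        ,   1.        ]]), 'dist_coeffs': array([-0.05097822,  0.        ,  0.        ,  0.        ,  0.        ]), 'R': array([[-0.54291246,  0.83968553, -0.01320117],
       [ 0.62070382,  0.39063872, -0.67980008],
       [-0.56566141, -0.37726595, -0.73327865]]), 't': array([ 310.85650386, -277.44937247, 1362.94190363])}
top {'intrinsics': array([[451.46200256,   0.        , 280.278633  ],
       [  0.        , 451.46200256, 215.4834405 ],
       [  0.        ,   0.        ,   1.        ]]), 'dist_coeffs': array([-0.10932397,  0.        ,  0.        ,  0.        ,  0.        ]), 'R': array([[ 0.02803923, -0.99912746, -0.03095365],
       [-0.99519878, -0.02499733, -0.09462838],
       [ 0.09377205,  0.03345834, -0.99503133]]), 't': array([-10.50093236, 537.54919524, 994.40895271])}
{'clock': 0.1, 'joints': array([ 1.53760731e+00,  3.85497689e-01,  6.77087843e-03, -4.40560390e-04,
       -1.19401918e+00, -2.58582943e-01]), 'joint_vel': array([-3.71006739e-05, -3.51136108e-03,  1.48271925e-03,  1.92662260e-03,
        1.36049571e-03,  4.76894548e-04]), 'joint_efforts': array([-3.84152036e-04, -3.93318629e+01,  1.88930243e+01,  4.19799685e+00,
       -2.57441206e-03,  4.17879150e-06]), 'position': array([179.62319505, 598.08602508, 230.32255603]), 'ee_rot': array([ 9.89365195e-01, -1.45449369e-01, -9.38222789e-05,  9.91676204e-04]), 'contact_force': array([-0.81503119, -0.2951858 , -0.35080568]), 'wrist_torque': array([ 0.03288272,  0.03650704, -0.02953531]), 'grasp_force': 0.0, 'gripper_width': 85.27918264577039}
```

View pics/top0.png

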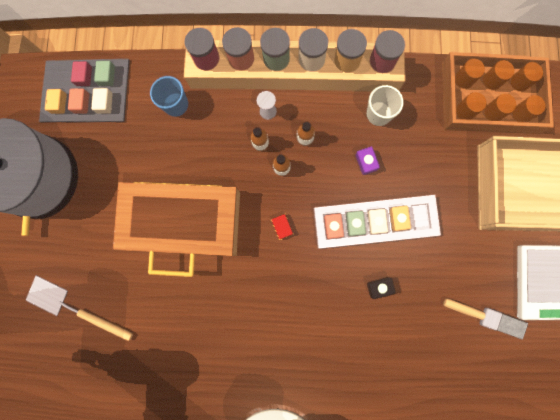

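View pics/scene0.png

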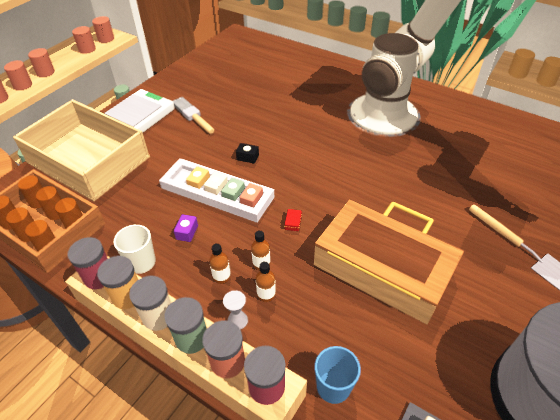

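```bash
cat > vis.py <<'E'
import cv2,numpy as np
from bench import monitor,get_image,camera_info
C={n:camera_info(n) for n in("scene","top")}
def ray(n,uv):
    c=C[n];p=cv2.undistortPoints(np.array(uv,float).reshape(-1,1,2),c["intrinsics"],c["dist_coeffs"]).reshape(-1,2)
    d=np.c_[p,np.ones(len(p))]@c["R"];return -c["R"].T@c["t"],d
def plane(n,uv,z):
    o,d=ray(n,uv);return o+d*((z-o[2])/d[:,2])[:,None]
def tri(uvt,uvs):
    o1,d1=ray("top",uvt);o2,d2=ray("scene",uvs);out=[]
    for a,b in zip(d1,d2):
        k=np.linalg.lstsq(np.c_[a,-b],o2-o1,rcond=None)[0];p,q=o1+k[0]*a,o2+k[1]*b
        out.append(np.r_[(p+q)/2,np.linalg.norm(p-q)])
    return np.array(out)
def proj(n,X):
    c=C[n];return cv2.projectPoints(np.array(X,float).reshape(-1,3),cv2.Rodrigues(c["R"])[0],c["t"],c["intrinsics"],c["dist_coeffs"])[0].reshape(-1,2)
def shot(n,name=None):
    im=get_image(n)[:,:,::-1].copy()
    if name: cv2.imwrite(f"pics/{name}.png",im)
    return im
def blobs(m,roi,amin=8):
    x0,y0,x1,y1=roi;k=np.zeros(m.shape,np.uint8);k[y0:y1,x0:x1]=m[y0:y1,x0:x1]
    n,l,s,c=cv2.connectedComponentsWithStats(k.astype(np.uint8),connectivity=4)
    return [(s[i,4],c[i].round(2),l==i,s[i,:4]) for i in range(1,n) if s[i,4]>=amin]
E
python3 - <<'E'
from vis import *
t=cv2.imread("pics/top0.png");s=cv2.imread("pics/scene0.png")
a=cv2.resize(t[170:285,100:450][:, :],None,fx=2.2,fy=2.2,interpolation=cv2.INTER_CUBIC)
b=cv2.resize(s[150:320,150:470],None,fx=2.0,fy=2.0,interpolation=cv2.INTER_CUBIC)
W=max(a.shape[1],b.shape[1]);p=lambda i:cv2.copyMakeBorder(i,0,0,0,W-i.shape[1],cv2.BORDER_CONSTANT)
o=np.vstack([p(a),p(b)]);print(o.shape);cv2.imwrite("pics/crop0.png",o)
for n,im,rois in(("top",t,dict(mould=(312,190,445,250),tin=(265,205,300,245),gold=(140,240,205,285))),("scene",s,dict(mould=(155,155,280,222),tin=(280,200,310,235),gold=(380,195,440,240)))):
    h=cv2.cvtColor(im,cv2.COLOR_BGR2HSV).astype(int);H,S,V=h[...,0],h[...,1],h[...,2]
    print(n)
    for k,m in dict(mould=(S<60)&(V>150),tin=((H<4)|(H>174))&(S>200)&(V>110),gold=(H>19)&(H<32)&(S>120)&(V>120)).items():
        for A,c,l,bb in blobs(m,rois[k],6):
            q=np.argwhere(l)[:,::-1].astype(np.float32);print(k,A,c,bb,np.round(cv2.minAreaRect(q)[0],1),np.round(cv2.minAreaRect(q)[1:][0],1),round(cv2.minAreaRect(q)[2],1))
E
```

```text
(593, 770, 3)
top
mould 3980 [378.95 221.07] [314 195 127  53] [376.9 221.2] [ 41.2 123.1] 84.0
mould 68 [401.41 217.44] [397 213  10  10] [401.5 217.5] [8.5 8.5] 45.0
mould 66 [333.97 225.38] [330 221   9  10] [333.8 225.2] [8.5 7.8] 45.0
tin 120 [278.94 225.16] [273 216  13  20] [279.  226.3] [19.2 10.1] 77.0
tin 20 [284.75 225.55] [282 223   6   6] [285.  225.5] [3.5 6.4] 45.0
gold 250 [170.08 267.72] [148 251  45  25] [170.4 263.5] [43.7 22.1] 4.1
scene
mould 2838 [215.51 189.8 ] [159 159 115  63] [216. 189.] [113.8  36.7] 18.4
mould 42 [196.83 173.38] [193 171   9   6] [197.  173.5] [8. 5.] 0.0
mould 45 [250.78 190.8 ] [247 188   9   7] [250.8 190.8] [6.4 7.1] 45.0
mould 14 [184.5  220.57] [181 220   8   2] [184.5 220.5] [7. 1.] -0.0
tin 247 [292.71 217.69] [285 209  17  18] [292.8 217.7] [15.  17.1] 7.1
tin 36 [291.36 228.69] [285 227  14   4] [291.5 228.8] [13.3  2.5] 6.3
gold 253 [410.14 214.33] [384 202  49  32] [408.3 216.8] [47.6 16.3] 23.7
```

View pics/crop0.png

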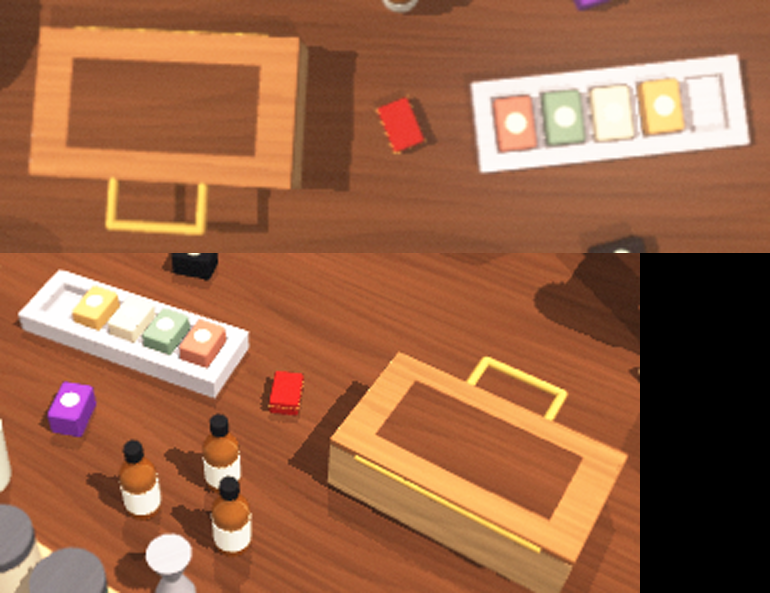

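Run:
```python
from vis import *
np.set_printoptions(suppress=True,precision=1)
t=cv2.imread("pics/top0.png");s=cv2.imread("pics/scene0.png")
print("seals honey,rose",tri([[401.41,217.44],[333.97,225.38]],[[196.83,173.38],[250.78,190.8]]))
ht=cv2.cvtColor(t,cv2.COLOR_BGR2HSV).astype(int);hs=cv2.cvtColor(s,cv2.COLOR_BGR2HSV).astype(int)
def corners(m,roi,eps=4):
    k=np.zeros(m.shape,np.uint8);x0,y0,x1,y1=roi;k[y0:y1,x0:x1]=m[y0:y1,x0:x1]*255
    c=max(cv2.findContours(k,cv2.RETR_EXTERNAL,cv2.CHAIN_APPROX_NONE)[0],key=cv2.contourArea)
    h=cv2.convexHull(c);return cv2.approxPolyN(h,4,ensure_convex=True).reshape(-1,2).astype(float)
# mould
mt=corners((ht[...,1]<60)&(ht[...,2]>150),(312,190,445,250));print("mould top z28",plane("top",mt,28))
# lid: orange
ol=lambda h:(h[...,0]>6)&(h[...,0]<17)&(h[...,1]>130)&(h[...,2]>175)
lt=corners(ol(ht),(105,175,240,262));ls=corners(ol(hs),(315,195,465,312));print("lid px",lt,ls)
print("lid top z79",plane("top",lt,79));print("lid scene z79",plane("scene",ls,79))
# tin
red=lambda h:((h[...,0]<5)|(h[...,0]>172))&(h[...,1]>170)&(h[...,2]>90)
tt=corners(red(ht),(265,205,300,245));ts=corners(red(hs),(280,200,312,227));print("tin z22",plane("top",tt,22),plane("scene",ts,22))
print("tin tri",tri([tt.mean(0)],[ts.mean(0)]))
# handle: front bar line pixels
g=lambda h:(h[...,0]>19)&(h[...,0]<32)&(h[...,1]>120)&(h[...,2]>110)
for n,h,roi in(("top",ht,(140,245,205,285)),("scene",hs,(380,195,440,240))):
    c=corners(g(h),roi);print("handle",n,c);print(plane(n,c,74))
s1=corners(g(ht),(140,245,205,285));s2=corners(g(hs),(380,195,440,240))
b1=s1[np.argsort(-s1[:,1])[:2]].mean(0);b2=s2[np.argsort(s2[:,1])[:2]];print(b1,b2)
# bottles caps dark near px
for p in [(259,131),(306,126),(281,158)]: print("bottle cap z105",plane("top",[p],105))
print("black,purple",plane("top",[[382,288],[368,159]],34))
```

```text
seals honey,rose [[ 538.1 -264.7   48.1    0.8]
 [ 516.8 -116.    48.6    0.9]]
mould top z28 [[ 502.3 -357.1   28. ]
 [ 466.5  -82.7   28. ]
 [ 558.4  -69.5   28. ]
 [ 595.2 -346.1   28. ]]
lid px [[236. 186.]
 [232. 255.]
 [112. 250.]
 [118. 181.]] [[478. 256.]
 [435. 306.]
 [315. 244.]
 [315. 179.]]
lid top z79 [[594.2  99.6  79. ]
 [445.4 102.6  79. ]
 [447.6 367.5  79. ]
 [600.2 363.5  79. ]]
lid scene z79 [[448.  394.7  79. ]
 [603.3 360.8  79. ]
 [595.6 102.5  79. ]
 [429.3   7.   79. ]]
tin z22 [[499.  -25.9  22. ]
 [484.6   5.3  22. ]
 [529.5  22.4  22. ]
 [543.8  -4.4  22. ]] [[485.3   4.1  22. ]
 [530.   25.7  22. ]
 [548.2  -3.3  22. ]
 [497.4 -27.2  22. ]]
tin tri [[514.3  -0.7  20.3   0.2]]
handle top [[192. 254.]
 [192. 276.]
 [148. 273.]
 [149. 251.]]
[[444.9 190.3  74. ]
 [397.7 188.3  74. ]
 [400.6 285.6  74. ]
 [448.3 285.7  74. ]]
handle scene [[434. 219.]
 [425. 233.]
 [383. 214.]
 [392. 201.]]
[[395.7 284.5  74. ]
 [443.5 282.   74. ]
 [441.2 184.9  74. ]
 [394.5 185.9  74. ]]
[170.  274.5] [[392. 201.]
 [383. 214.]]
bottle cap z105 [[709.8  51.5 105. ]]
bottle cap z105 [[722.7 -48.3 105. ]]
bottle cap z105 [[652.   3. 105.]]
black,purple [[ 381.6 -225.8   34. ]
 [ 670.3 -191.7   34. ]]
```

>>> send_rows:
  series:
    - [[0, 0, 0], [0, 0, 0.142], 85]
    - [[0, 0, 0], [0, 0, 0.142], 85]
    - [[0, 0, 0], [0, 0, 0.142], 85]
    - [[0, 0, 0], [0, 0, 0.142], 60]
    - [[0, 0, 0], [0, 0, 0.142], 40]
    - [[0, 0, 0], [0, 0, 0.142], 32]
    - [[0, 0, 0], [0, 0, 0.142], 32]
    - [[0, 0, 0], [0, 0, 0.142], 32]

```text
clock: 0.9
position: [179.6, 598.2, 230.6]
ee_rot: [0.754, -0.657, 0.0, 0.001]
contact_force: [-0.9, 0.2, -0.4]
gripper_width: 31.9
grasp_force: 0.0
```

>>> send_rows:
  series:
    - [[0, 0, 0], [0, 0, 0.142], 32]
    - [[0, 0, 0], [0, 0, 0], 32]
    - [[0, 0, 0], [0, 0, 0], 32]

```text
clock: 1.2
position: [179.7, 598.4, 230.9]
ee_rot: [0.708, -0.706, 0.0, 0.0]
contact_force: [0.7, 0.2, 0.0]
gripper_width: 32.2
grasp_force: 0.0
```

>>> send_rows:
  series:
    - [[40, -24.7, 9], [0, 0, 0], 32]
    - [[40, -24.7, 9], [0, 0, 0], 32]
    - [[40, -24.7, 9], [0, 0, 0], 32]
    - [[40, -24.7, 9], [0, 0, 0], 32]
    - [[40, -24.7, 9], [0, 0, 0], 32]
    - [[40, -24.7, 9], [0, 0, 0], 32]
    - [[40, -24.7, 9], [0, 0, 0], 32]
    - [[40, -24.7, 9], [0, 0, 0], 32]

```text
clock: 2.0
position: [378.3, 277.1, 159.3]
ee_rot: [0.709, -0.706, -0.0, -0.0]
contact_force: [-0.2, 0.5, -0.1]
gripper_width: 32.1
grasp_force: 0.0
```

>>> send_rows:
  series:
    - [[40, -24.7, 9], [0, 0, 0], 32]
    - [[0, 0, 0], [0, 0, 0], 32]
    - [[0, 0, 0], [0, 0, 0], 32]
    - [[0, 0, 0], [0, 0, 0], 32]

```text
clock: 2.4
position: [402.5, 239.5, 150.6]
ee_rot: [0.708, -0.706, -0.0, -0.0]
contact_force: [0.5, 0.9, -0.9]
gripper_width: 32.0
grasp_force: 0.0
```

Run:
```python
from vis import *
t=shot("top","top1");s=shot("scene","scene1")
o=np.hstack([cv2.resize(t[150:300,90:260],None,fx=2.3,fy=2.3),cv2.resize(s[90:240,320:490],None,fx=2.3,fy=2.3)]);cv2.imwrite("pics/c1.png",o)
print(monitor.read_state()["position"])
```

```text
[402.19115571 239.99612926 150.65489606]
```

View pics/c1.png

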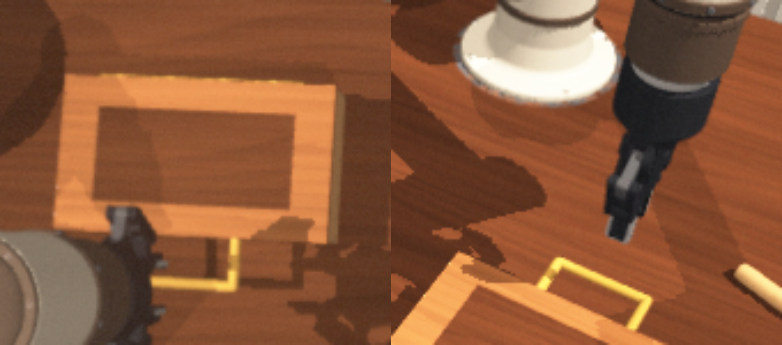

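>>> send_rows:
  series:
    - [[0, 0, 30], [0, 0, 0], 32]
    - [[0, 0, 30], [0, 0, 0], 32]
    - [[0, 0, 20], [0, 0, 0], 32]
    - [[0, 0, 14], [0, 0, 0], 32]
    - [[0, 0, 0], [0, 0, 0], 32]
    - [[0, 0, 0], [0, 0, 0], 32]

```text
clock: 3.1
position: [402.4, 239.8, 56.7]
ee_rot: [0.708, -0.706, 0.0, -0.0]
contact_force: [0.4, 0.0, 0.8]
gripper_width: 32.3
grasp_force: 0.0
```

>>> send_rows:
  series:
    - [[0, 0, 0], [0, 0, 0], 18]
    - [[0, 0, 0], [0, 0, 0], 10]
    - [[0, 0, 0], [0, 0, 0], 0]
    - [[0, 0, 0], [0, 0, 0], 0]
    - [[0, 0, 0], [0, 0, 0], 0]
    - [[0, 0, 0], [0, 0, 0], 0]

```text
clock: 3.7
position: [403.2, 239.7, 57.4]
ee_rot: [0.707, -0.707, -0.0, -0.001]
contact_force: [-1.2, 1.5, 5.8]
gripper_width: 8.0
grasp_force: 58.8
```

>>> send_rows:
  series:
    - [[0, -2, -23.2], [0, 0, 0], 0]
    - [[0, -4.8, -22.8], [0, 0, 0], 0]
    - [[0, -7.5, -22], [0, 0, 0], 0]
    - [[0, -10.2, -21], [0, 0, 0], 0]
    - [[0, -12.6, -19.6], [0, 0, 0], 0]
    - [[0, -14.9, -17.9], [0, 0, 0], 0]
    - [[0, -17, -16], [0, 0, 0], 0]
    - [[0, 0, 0], [0, 0, 0], 0]

```text
clock: 4.5
position: [470.2, 238.2, 201.8]
ee_rot: [-0.707, 0.707, 0.001, -0.002]
contact_force: [-15.1, 1.8, 14.9]
gripper_width: 7.1
grasp_force: 59.9
```

>>> send_rows:
  series:
    - [[0, -18.8, -13.8], [0, 0, 0], 0]
    - [[0, -20.3, -11.4], [0, 0, 0], 0]
    - [[0, -21.5, -8.9], [0, 0, 0], 0]
    - [[0, -22.5, -6.2], [0, 0, 0], 0]
    - [[0, -23, -3.5], [0, 0, 0], 0]
    - [[0, -23.3, -0.6], [0, 0, 0], 0]
    - [[0, -23.2, 2.2], [0, 0, 0], 0]
    - [[0, 0, 0], [0, 0, 0], 0]

```text
clock: 5.3
position: [626.8, 235.2, 242.6]
ee_rot: [-0.706, 0.708, -0.003, -0.001]
contact_force: [0.1, -6.4, 8.0]
gripper_width: 7.6
grasp_force: 64.5
```

Run:
```python
from vis import *
t=shot("top","top2");s=shot("scene","scene2")
cv2.imwrite("pics/c2.png",np.vstack([np.hstack([t[100:300,90:370],s[30:230,270:550]])]*1));print(monitor.read_state()["position"])
```

```text
[625.22480425 235.21139731 242.83498202]
```

View pics/c2.png

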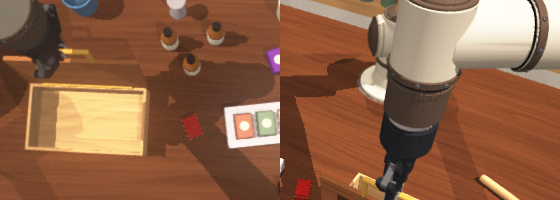

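>>> send_rows:
  series:
    - [[0, 0, 0], [0, 0, 0], 20]
    - [[0, 0, 0], [0, 0, 0], 40]
    - [[0, 0, 0], [0, 0, 0], 40]
    - [[0, 0, 0], [0, 0, 0], 40]
    - [[0, 0, -40], [0, 0, 0], 40]
    - [[0, 20, -45], [0, 0, 0], 40]
    - [[25, 40, 0], [0, 0, 0], 50]
    - [[25, 40, 0], [0, 0, 0], 85]

```text
clock: 6.2
position: [523.5, 189.4, 326.9]
ee_rot: [0.708, -0.706, 0.0, -0.001]
contact_force: [0.1, 0.9, 0.6]
gripper_width: 63.1
grasp_force: 0.0
```

>>> send_rows:
  series:
    - [[48, 0, 0], [0, 0, 0], 85]
    - [[48, 0, 0], [0, 0, 0], 85]
    - [[48, 0, 0], [0, 0, 0], 85]
    - [[48, 0, 0], [0, 0, 0], 85]
    - [[48, 0, 0], [0, 0, 0], 85]
    - [[48, 0, 0], [0, 0, 0], 85]
    - [[0, 0, 0], [0, 0, 0], 85]
    - [[0, 0, 0], [0, 0, 0], 85]

```text
clock: 7.0
position: [524.1, -99.9, 325.8]
ee_rot: [-0.707, 0.708, 0.0, 0.0]
contact_force: [-0.2, 0.5, 0.4]
gripper_width: 84.9
grasp_force: 0.0
```

Run:
```python
from vis import *
t=shot("top","top3");s=shot("scene","scene3")
o=np.vstack([cv2.resize(t[110:280,90:450],None,fx=1.7,fy=1.7),cv2.resize(s[140:320,150:510],None,fx=1.7,fy=1.7)]);cv2.imwrite("pics/c3.png",o);print(monitor.read_state()["position"],o.shape)
```

```text
[524.40785317 -98.28882972 325.93552541] (595, 612, 3)
```

View pics/c3.png

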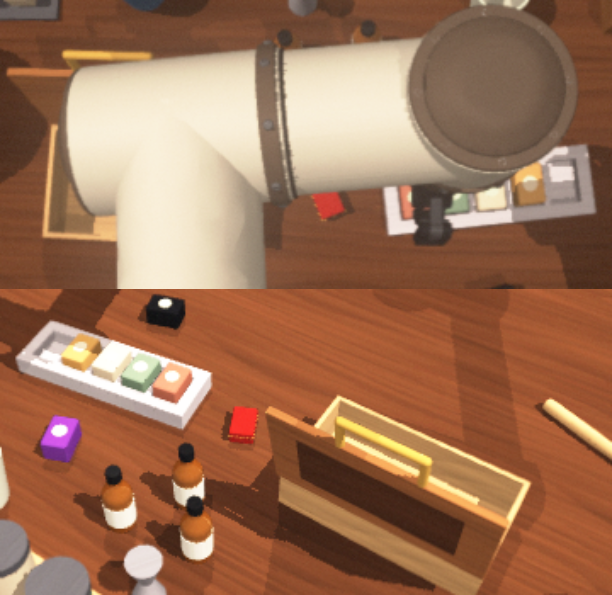

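Run:
```python
from vis import *
np.set_printoptions(suppress=True,precision=1)
t=cv2.imread("pics/top2.png");h=cv2.cvtColor(t,cv2.COLOR_BGR2HSV).astype(int)
for lo in(100,130):
    m=(h[...,0]>13)&(h[...,0]<28)&(h[...,1]>60)&(h[...,2]>lo)
    k=np.zeros(m.shape,np.uint8);k[178:262,108:242]=m[178:262,108:242]*255
    c=max(cv2.findContours(k,0,cv2.CHAIN_APPROX_NONE)[0],key=cv2.contourArea)
    q=cv2.approxPolyN(cv2.convexHull(c),4).reshape(-1,2).astype(float)
    P=plane("top",q,68);print(q.tolist(),P,P.mean(0))
s=monitor.read_state();print(s["position"],s["ee_rot"])
```

```text
[[240.0, 186.0], [236.0, 256.0], [114.0, 249.0], [120.0, 181.0]] [[596.1  92.3  68. ]
 [443.5  95.4  68. ]
 [450.1 367.6  68. ]
 [602.1 363.3  68. ]] [522.9 229.6  68. ]
[[240.0, 186.0], [236.0, 256.0], [114.0, 249.0], [120.0, 181.0]] [[596.1  92.3  68. ]
 [443.5  95.4  68. ]
 [450.1 367.6  68. ]
 [602.1 363.3  68. ]] [522.9 229.6  68. ]
[524.4 -98.3 325.9] [ 0.7 -0.7 -0.  -0. ]
```

>>> send_rows:
  series:
    - [[17.6, 6.9, 0], [0, 0, 0], 85]
    - [[0, 0, 40], [0, 0, -0.132], 85]
    - [[0, 0, 45], [0, 0, 0], 85]
    - [[0, 0, 45], [0, 0, 0], 85]
    - [[0, 0, 45], [0, 0, 0], 85]
    - [[0, 0, 40], [0, 0, 0], 85]
    - [[0, 0, 36], [0, 0, 0], 85]
    - [[0, 0, 0], [0, 0, 0], 85]

```text
clock: 7.9
position: [514.0, -115.1, 70.5]
ee_rot: [0.753, -0.658, -0.004, 0.004]
contact_force: [-0.4, -0.2, -0.7]
gripper_width: 85.2
grasp_force: 0.0
```

Run:
```python
from vis import *
from scipy.spatial.transform import Rotation as R
t=shot("top");s=shot("scene","scene4")
o=np.hstack([cv2.resize(t[170:270,300:450],None,fx=2.6,fy=2.6),cv2.resize(s[120:230,150:300],None,fx=2.6,fy=2.6)[:260]]);cv2.imwrite("pics/c4.png",o)
st=monitor.read_state();print(st["position"],R.from_quat(st["ee_rot"]).as_matrix())
```

```text
[ 518.29548342 -115.65398374   75.54724804] [[ 1.35413088e-01 -9.90789226e-01 -7.70489700e-05]
 [-9.90789031e-01 -1.35413011e-01 -6.42654707e-04]
 [ 6.26301926e-04  1.63363133e-04 -9.99999791e-01]]
```

View pics/c4.png

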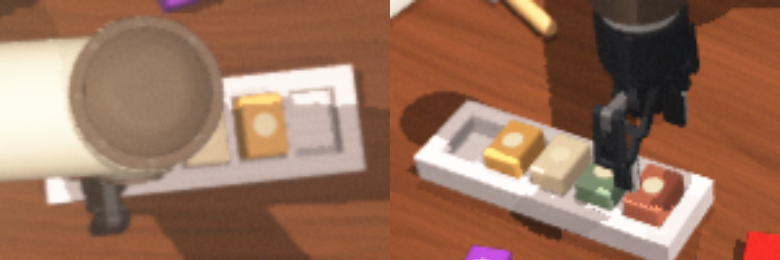

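>>> send_rows:
  series:
    - [[0, 0, 20], [0, 0, 0], 70]
    - [[0, 0, 15], [0, 0, 0], 70]
    - [[0, 0, 8], [0, 0, 0], 70]
    - [[0, 0, 3], [0, 0, 0], 70]
    - [[0, 0, 0], [0, 0, 0], 70]
    - [[0, 0, 0], [0, 0, 0], 70]

```text
clock: 8.6
position: [518.4, -116.6, 30.2]
ee_rot: [0.753, -0.658, 0.001, -0.001]
contact_force: [0.5, 0.2, -0.4]
gripper_width: 70.0
grasp_force: 0.0
```

>>> send_rows:
  series:
    - [[0, 0, 2.5], [0, 0, 0], 60]
    - [[0, 0, 0], [0, 0, 0], 50]
    - [[0, 0, 0], [0, 0, 0], 40]
    - [[0, 0, 0], [0, 0, 0], 30]
    - [[0, 0, 0], [0, 0, 0], 30]
    - [[0, 0, 0], [0, 0, 0], 30]

```text
clock: 9.2
position: [518.1, -116.7, 27.2]
ee_rot: [0.753, -0.658, 0.001, -0.0]
contact_force: [-0.5, -0.1, 4.8]
gripper_width: 52.9
grasp_force: 64.8
```

>>> send_rows:
  series:
    - [[0, 0, -10], [0, 0, 0], 30]
    - [[0, 0, -20], [0, 0, 0], 30]
    - [[0, 0, -40], [0, 0, 0], 30]
    - [[0, 0, -40], [0, 0, 0], 30]
    - [[0, 0, 0], [0, 0, 0.132], 30]
    - [[-30, 0, 0], [0, 0, 0], 30]
    - [[-44, -0.7, 0], [0, 0, 0], 30]
    - [[-44, -0.7, 0], [0, 0, 0], 30]

```text
clock: 10.0
position: [518.2, 2.0, 136.7]
ee_rot: [-0.707, 0.708, 0.0, -0.0]
contact_force: [1.2, 0.3, -0.9]
gripper_width: 52.5
grasp_force: 64.4
```

>>> send_rows:
  series:
    - [[-44, -0.8, 0], [0, 0, 0], 30]
    - [[-44, -0.8, 0], [0, 0, 0], 30]
    - [[-44, -0.8, 0], [0, 0, 0], 30]
    - [[-44, -0.8, 0], [0, 0, 0], 30]
    - [[-44, -0.8, 0], [0, 0, 0], 30]
    - [[-44, -0.8, 0], [0, 0, 0], 30]
    - [[-44, -0.8, 0], [0, 0, 0], 30]
    - [[0, 0, 0], [0, 0, 0], 30]

```text
clock: 10.8
position: [524.0, 314.0, 136.2]
ee_rot: [0.709, -0.705, 0.0, -0.001]
contact_force: [-0.7, -0.1, -0.5]
gripper_width: 52.9
grasp_force: 64.4
```

>>> send_rows:
  series:
    - [[-16, 0, 0], [0, 0, 0], 30]
    - [[0, 0, 0], [0, 0, 0], 30]
    - [[0, 0, 0], [0, 0, 0], 30]
    - [[0, 0, 0], [0, 0, 0], 30]

```text
clock: 11.2
position: [524.0, 324.3, 136.6]
ee_rot: [-0.707, 0.707, 0.0, -0.0]
contact_force: [0.2, -0.1, -0.3]
gripper_width: 52.9
grasp_force: 64.4
```

>>> send_rows:
  series:
    - [[0, 0, 40], [0, 0, 0], 30]
    - [[0, 0, 40], [0, 0, 0], 30]
    - [[0, 0, 24], [0, 0, 0], 30]
    - [[0, 0, 8], [0, 0, 0], 30]
    - [[0, 0, 2], [0, 0, 0], 30]
    - [[0, 0, 0], [0, 0, 0], 30]

```text
clock: 11.8
position: [525.0, 325.7, 23.7]
ee_rot: [0.707, -0.707, 0.0, -0.001]
contact_force: [-0.8, 0.3, -0.6]
gripper_width: 52.5
grasp_force: 64.4
```

>>> send_rows:
  series:
    - [[0, 0, 0], [0, 0, 0], 50]
    - [[0, 0, 0], [0, 0, 0], 58]
    - [[0, 0, 0], [0, 0, 0], 66]
    - [[0, 0, 0], [0, 0, 0], 70]
    - [[0, 0, -20], [0, 0, 0], 70]
    - [[0, 0, -45], [0, 0, 0], 70]
    - [[0, 0, -45], [0, 0, 0], 70]
    - [[0, 0, 0], [0, 0, 0], 70]

```text
clock: 12.6
position: [527.6, 328.2, 140.4]
ee_rot: [0.708, -0.706, 0.001, -0.007]
contact_force: [0.8, 0.8, 0.3]
gripper_width: 69.6
grasp_force: 0.0
```

Run:
```python
from vis import *
t=shot("top");s=shot("scene","scene5")
o=np.hstack([cv2.resize(t[140:270,100:300],None,fx=1.9,fy=1.9),cv2.resize(s[190:320,290:490],None,fx=1.9,fy=1.9)]);cv2.imwrite("pics/c5.png",o)
print(monitor.read_state()["position"])
```

```text
[524.41298047 325.86271662 134.2854464 ]
```

View pics/c5.png

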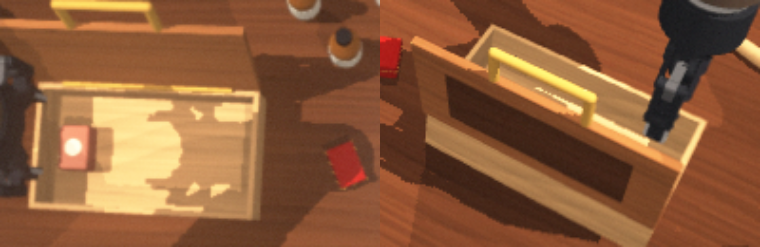

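>>> send_rows:
  series:
    - [[44, 0, 0], [0, 0, 0], 75]
    - [[45, 0, 0], [0, 0, 0], 75]
    - [[45, 0, 0], [0, 0, 0], 75]
    - [[45, 0, 0], [0, 0, 0], 75]
    - [[45, 0, 0], [0, 0, 0], 75]
    - [[45, 0, 0], [0, 0, 0], 75]
    - [[45, 0, 0], [0, 0, 0], 75]
    - [[45, 0, 0], [0, 0, 0], 75]

```text
clock: 13.5
position: [523.1, -35.6, 131.2]
ee_rot: [0.708, -0.707, -0.001, 0.001]
contact_force: [0.9, -0.4, 0.8]
gripper_width: 74.9
grasp_force: 0.0
```

>>> send_rows:
  series:
    - [[45, 0, 0], [0, 0, 0], 75]
    - [[45, 0, 0], [0, 0, 0], 75]
    - [[42, 0, 0], [0, 0, 0], 75]
    - [[0, 0, 30], [0, 0, -0.132], 75]
    - [[0, 0, 30], [0, 0, 0], 75]
    - [[0, 0, 0], [0, 0, 0], 70]
    - [[0, 0, 0], [0, 0, 0], 70]
    - [[0, 0, 0], [0, 0, 0], 70]

```text
clock: 14.3
position: [525.5, -165.5, 73.6]
ee_rot: [0.753, -0.658, 0.001, -0.0]
contact_force: [0.8, 0.3, 0.1]
gripper_width: 70.2
grasp_force: 0.0
```

Run:
```python
from vis import *
print(monitor.read_state()["position"])
```

```text
[ 525.46534076 -165.48794293   73.56864264]
```

>>> send_rows:
  series:
    - [[0, 1.2, 20], [0, 0, 0], 68]
    - [[0, 0, 15], [0, 0, 0], 68]
    - [[0, 0, 8], [0, 0, 0], 68]
    - [[0, 0, 3], [0, 0, 0], 68]
    - [[0, 0, 0], [0, 0, 0], 66]
    - [[0, 0, 0], [0, 0, 0], 66]

```text
clock: 14.9
position: [524.1, -165.8, 27.4]
ee_rot: [0.753, -0.658, 0.001, -0.001]
contact_force: [-0.1, 0.0, -0.2]
gripper_width: 66.1
grasp_force: 0.0
```

>>> send_rows:
  series:
    - [[0, 0, 0], [0, 0, 0], 55]
    - [[0, 0, 0], [0, 0, 0], 40]
    - [[0, 0, 0], [0, 0, 0], 30]
    - [[0, 0, 0], [0, 0, 0], 30]
    - [[0, 0, 0], [0, 0, 0], 30]

```text
clock: 15.4
position: [524.2, -165.9, 27.7]
ee_rot: [0.753, -0.658, 0.001, -0.001]
contact_force: [-1.6, 1.2, 6.4]
gripper_width: 52.7
grasp_force: 64.0
```

>>> send_rows:
  series:
    - [[0, 0, -10], [0, 0, 0], 30]
    - [[0, 0, -20], [0, 0, 0], 30]
    - [[0, 0, -40], [0, 0, 0], 30]
    - [[0, 0, -40], [0, 0, 0], 30]
    - [[0, 0, 0], [0, 0, 0.132], 30]
    - [[0, 0, 0], [0, 0, 0], 30]

```text
clock: 16.0
position: [523.6, -165.8, 138.1]
ee_rot: [0.707, -0.707, 0.001, -0.001]
contact_force: [-0.2, -0.3, -0.8]
gripper_width: 52.3
grasp_force: 64.4
```

>>> send_rows:
  series:
    - [[-38, 0, 0], [0, 0, 0], 30]
    - [[-45, 0, 0], [0, 0, 0], 30]
    - [[-45, 0, 0], [0, 0, 0], 30]
    - [[-45, 0, 0], [0, 0, 0], 30]
    - [[-45, 0, 0], [0, 0, 0], 30]
    - [[-45, 0, 0], [0, 0, 0], 30]
    - [[-45, 0, 0], [0, 0, 0], 30]
    - [[-45, 0, 0], [0, 0, 0], 30]

```text
clock: 16.8
position: [521.8, 188.4, 135.3]
ee_rot: [0.709, -0.706, -0.0, 0.001]
contact_force: [0.6, -0.1, -0.1]
gripper_width: 52.7
grasp_force: 64.4
```

>>> send_rows:
  series:
    - [[-45, 0, 0], [0, 0, 0], 30]
    - [[-40, 0, 0], [0, 0, 0], 30]
    - [[-8, 0, 0], [0, 0, 0], 30]
    - [[0, 0, 0], [0, 0, 0], 30]
    - [[0, 0, 0], [0, 0, 0], 30]
    - [[0, 0, 0], [0, 0, 0], 30]

```text
clock: 17.4
position: [522.6, 278.5, 136.2]
ee_rot: [-0.707, 0.707, 0.0, -0.001]
contact_force: [1.0, 0.4, -0.6]
gripper_width: 52.5
grasp_force: 64.4
```

>>> send_rows:
  series:
    - [[0, -1, 40], [0, 0, 0], 30]
    - [[0, 0, 40], [0, 0, 0], 30]
    - [[0, 0, 24], [0, 0, 0], 30]
    - [[0, 0, 7], [0, 0, 0], 30]
    - [[0, 0, 2], [0, 0, 0], 30]
    - [[0, 0, 0], [0, 0, 0], 30]

```text
clock: 18.0
position: [524.8, 280.2, 24.7]
ee_rot: [0.707, -0.707, 0.0, -0.001]
contact_force: [-0.4, 0.7, 0.3]
gripper_width: 52.3
grasp_force: 64.4
```

>>> send_rows:
  series:
    - [[0, 0, 0], [0, 0, 0], 50]
    - [[0, 0, 0], [0, 0, 0], 58]
    - [[0, 0, 0], [0, 0, 0], 66]
    - [[0, 0, 0], [0, 0, 0], 70]
    - [[0, 0, -20], [0, 0, 0], 70]
    - [[0, 0, -45], [0, 0, 0], 70]
    - [[0, 0, -45], [0, 0, 0], 70]
    - [[0, 0, 0], [0, 0, 0], 70]

```text
clock: 18.8
position: [527.6, 282.9, 141.1]
ee_rot: [0.708, -0.706, 0.001, -0.007]
contact_force: [1.0, -0.6, 0.1]
gripper_width: 70.0
grasp_force: 0.0
```

Run:
```python
from vis import *
np.set_printoptions(suppress=True,precision=1)
t=shot("top","top6");h=cv2.cvtColor(t,cv2.COLOR_BGR2HSV).astype(int)
for A,c,l,b in blobs((h[...,1]<75)&(h[...,2]>140),(125,190,240,250),15): print(A,c,plane("top",[c],40))
h=cv2.cvtColor(shot("scene","scene6"),cv2.COLOR_BGR2HSV).astype(int)
red=((h[...,0]<5)|(h[...,0]>172))&(h[...,1]>170)&(h[...,2]>90)
for A,c,l,b in blobs(red,(240,190,330,250),40):print("tin",A,c,plane("scene",[c],20))
print(monitor.read_state()["position"])
```

```text
353 [157.6 218. ] [[523.6 280.8  40. ]]
52 [138.3 216.9] [[525.  325.9  40. ]]
tin 296 [292.5 219.3] [[519.    1.5  20. ]]
[524.2 280.6 135.1]
```

>>> send_rows:
  series:
    - [[45, 0, 0], [0, 0, 0], 75]
    - [[45, -0.5, 0], [0, 0, 0], 75]
    - [[45, -1, 0], [0, 0, 0], 75]
    - [[45, -1, 0], [0, 0, 0], 75]
    - [[45, -1, 0], [0, 0, 0], 75]
    - [[45, -1, 0], [0, 0, 0], 75]
    - [[45, -1, 0], [0, 0, 0], 75]
    - [[45, 0, 0], [0, 0, 0], 75]

```text
clock: 19.7
position: [528.5, -81.6, 131.9]
ee_rot: [0.708, -0.707, -0.001, 0.001]
contact_force: [0.8, -0.1, 0.2]
gripper_width: 75.1
grasp_force: 0.0
```

>>> send_rows:
  series:
    - [[45, 0, 0], [0, 0, 0], 75]
    - [[45, 0, 0], [0, 0, 0], 75]
    - [[45.6, 0, 0], [0, 0, 0], 75]
    - [[0, 0, 30], [0, 0, -0.132], 75]
    - [[0, 0, 30], [0, 0, 0], 75]
    - [[0, 0, 0], [0, 0, 0], 70]
    - [[0, 0, 0], [0, 0, 0], 70]
    - [[0, 0, 0], [0, 0, 0], 70]

```text
clock: 20.5
position: [530.8, -215.3, 74.6]
ee_rot: [0.753, -0.658, 0.001, -0.0]
contact_force: [0.4, -1.2, 0.6]
gripper_width: 69.9
grasp_force: 0.0
```

>>> send_rows:
  series:
    - [[0, 0, 20], [0, 0, 0], 68]
    - [[0, 0, 15], [0, 0, 0], 68]
    - [[0, 0, 9], [0, 0, 0], 68]
    - [[0, 0, 3], [0, 0, 0], 68]
    - [[0, 0, 0], [0, 0, 0], 66]
    - [[0, 0, 0], [0, 0, 0], 66]

```text
clock: 21.1
position: [530.6, -215.5, 27.5]
ee_rot: [0.753, -0.658, 0.001, -0.0]
contact_force: [0.5, 0.0, -0.2]
gripper_width: 66.0
grasp_force: 0.0
```

>>> send_rows:
  series:
    - [[0, 0, 0], [0, 0, 0], 55]
    - [[0, 0, 0], [0, 0, 0], 40]
    - [[0, 0, 0], [0, 0, 0], 30]
    - [[0, 0, 0], [0, 0, 0], 30]
    - [[0, 0, 0], [0, 0, 0], 30]

```text
clock: 21.6
position: [530.7, -215.6, 27.7]
ee_rot: [0.753, -0.658, 0.001, -0.0]
contact_force: [-0.8, 0.5, 6.8]
gripper_width: 52.1
grasp_force: 63.8
```

>>> send_rows:
  series:
    - [[0, 0, -10], [0, 0, 0], 30]
    - [[0, 0, -20], [0, 0, 0], 30]
    - [[0, 0, -40], [0, 0, 0], 30]
    - [[0, 0, -40], [0, 0, 0], 30]
    - [[0, 0, 0], [0, 0, 0.132], 30]
    - [[0, 0, 0], [0, 0, 0], 30]

```text
clock: 22.2
position: [530.2, -215.4, 138.2]
ee_rot: [0.707, -0.707, 0.001, -0.001]
contact_force: [-0.4, 0.7, -0.2]
gripper_width: 52.2
grasp_force: 64.2
```

>>> send_rows:
  series:
    - [[-42, 0, 0], [0, 0, 0], 30]
    - [[-45, 1, 0], [0, 0, 0], 30]
    - [[-45, 1, 0], [0, 0, 0], 30]
    - [[-45, 1, 0], [0, 0, 0], 30]
    - [[-45, 1, 0], [0, 0, 0], 30]
    - [[-45, 1, 0], [0, 0, 0], 30]
    - [[-45, 0, 0], [0, 0, 0], 30]
    - [[-45, 0, 0], [0, 0, 0], 30]

```text
clock: 23.0
position: [523.3, 142.9, 135.4]
ee_rot: [0.709, -0.706, -0.0, 0.001]
contact_force: [0.4, -0.0, -0.9]
gripper_width: 52.7
grasp_force: 64.2
```

>>> send_rows:
  series:
    - [[-45, 0, 0], [0, 0, 0], 30]
    - [[-40, 0, 0], [0, 0, 0], 30]
    - [[-8, 0, 0], [0, 0, 0], 30]
    - [[0, 0, 0], [0, 0, 0], 30]
    - [[0, 0, 0], [0, 0, 0], 30]
    - [[0, 0, 0], [0, 0, 0], 30]

```text
clock: 23.6
position: [524.1, 232.9, 136.1]
ee_rot: [-0.707, 0.707, 0.0, -0.001]
contact_force: [0.7, -0.5, -0.4]
gripper_width: 52.7
grasp_force: 64.2
```

>>> send_rows:
  series:
    - [[0, 1, 40], [0, 0, 0], 30]
    - [[0, 0, 40], [0, 0, 0], 30]
    - [[0, 0, 24], [0, 0, 0], 30]
    - [[0, 0, 7], [0, 0, 0], 30]
    - [[0, 0, 2], [0, 0, 0], 30]
    - [[0, 0, 0], [0, 0, 0], 30]

```text
clock: 24.2
position: [524.3, 234.6, 24.6]
ee_rot: [0.707, -0.707, 0.0, -0.001]
contact_force: [0.1, -0.0, 0.1]
gripper_width: 53.0
grasp_force: 64.2
```

>>> send_rows:
  series:
    - [[0, 0, 0], [0, 0, 0], 50]
    - [[0, 0, 0], [0, 0, 0], 58]
    - [[0, 0, 0], [0, 0, 0], 66]
    - [[0, 0, 0], [0, 0, 0], 70]
    - [[0, 0, -20], [0, 0, 0], 70]
    - [[0, 0, -45], [0, 0, 0], 70]
    - [[0, 0, -45], [0, 0, 0], 70]
    - [[0, 0, 0], [0, 0, 0], 70]

```text
clock: 25.0
position: [527.3, 237.1, 140.9]
ee_rot: [0.708, -0.706, 0.002, -0.007]
contact_force: [1.0, 0.8, 0.1]
gripper_width: 69.9
grasp_force: 0.0
```

Run:
```python
from vis import *
print(monitor.read_state()["position"])
```

```text
[527.26277646 237.06374407 140.86082875]
```

>>> send_rows:
  series:
    - [[45, 0, 0], [0, 0, 0], 75]
    - [[45, -2, 0], [0, 0, 0], 75]
    - [[45, -2, 0], [0, 0, 0], 75]
    - [[45, -2, 0], [0, 0, 0], 75]
    - [[45, -2, 0], [0, 0, 0], 75]
    - [[45, -2, 0], [0, 0, 0], 75]
    - [[45, -2, 0], [0, 0, 0], 75]
    - [[45, -1, 0], [0, 0, 0], 75]

```text
clock: 25.8
position: [536.6, -127.1, 133.5]
ee_rot: [0.708, -0.707, 0.0, -0.0]
contact_force: [0.2, 0.2, 0.6]
gripper_width: 75.1
grasp_force: 0.0
```

>>> send_rows:
  series:
    - [[46, 0, 0], [0, 0, 0], 75]
    - [[46, 0, 0], [0, 0, 0], 75]
    - [[46.5, 0, 0], [0, 0, 0], 75]
    - [[0, 0, 30], [0, 0, -0.132], 75]
    - [[0, 0, 30], [0, 0, 0], 75]
    - [[0, 0, 0], [0, 0, 0], 70]
    - [[0, 0, 0], [0, 0, 0], 70]
    - [[0, 0, 0], [0, 0, 0], 70]

```text
clock: 26.6
position: [538.3, -263.9, 75.2]
ee_rot: [0.753, -0.658, 0.001, -0.001]
contact_force: [0.7, 0.1, 0.0]
gripper_width: 69.8
grasp_force: 0.0
```

>>> send_rows:
  series:
    - [[0.5, 0.5, 20], [0, 0, 0], 68]
    - [[0, 0, 15], [0, 0, 0], 68]
    - [[0, 0, 9], [0, 0, 0], 68]
    - [[0, 0, 3.5], [0, 0, 0], 68]
    - [[0, 0, 0], [0, 0, 0], 66]
    - [[0, 0, 0], [0, 0, 0], 66]

```text
clock: 27.2
position: [537.3, -264.6, 27.0]
ee_rot: [0.753, -0.658, 0.001, -0.0]
contact_force: [-0.5, -0.0, 0.8]
gripper_width: 65.8
grasp_force: 0.0
```

>>> send_rows:
  series:
    - [[0, 0, 0], [0, 0, 0], 55]
    - [[0, 0, 0], [0, 0, 0], 40]
    - [[0, 0, 0], [0, 0, 0], 30]
    - [[0, 0, 0], [0, 0, 0], 30]
    - [[0, 0, 0], [0, 0, 0], 30]

```text
clock: 27.7
position: [537.5, -264.7, 27.3]
ee_rot: [0.753, -0.658, 0.001, -0.0]
contact_force: [-0.2, 0.8, 6.1]
gripper_width: 53.0
grasp_force: 64.0
```

>>> send_rows:
  series:
    - [[0, 0, -10], [0, 0, 0], 30]
    - [[0, 0, -20], [0, 0, 0], 30]
    - [[0, 0, -40], [0, 0, 0], 30]
    - [[0, 0, -40], [0, 0, 0], 30]
    - [[0, 0, 0], [0, 0, 0.132], 30]
    - [[0, 0, 0], [0, 0, 0], 30]

```text
clock: 28.3
position: [536.7, -264.5, 137.5]
ee_rot: [0.707, -0.707, 0.001, -0.001]
contact_force: [-0.1, 0.4, -1.9]
gripper_width: 52.6
grasp_force: 64.0
```

>>> send_rows:
  series:
    - [[-44, 0, 0], [0, 0, 0], 30]
    - [[-45, 2, 0], [0, 0, 0], 30]
    - [[-45, 2, 0], [0, 0, 0], 30]
    - [[-45, 2, 0], [0, 0, 0], 30]
    - [[-45, 2, 0], [0, 0, 0], 30]
    - [[-45, 2, 0], [0, 0, 0], 30]
    - [[-45, 2, 0], [0, 0, 0], 30]
    - [[-45, 2.5, 0], [0, 0, 0], 30]

```text
clock: 29.1
position: [520.2, 95.8, 134.8]
ee_rot: [0.708, -0.706, -0.001, 0.001]
contact_force: [0.9, -0.5, -1.0]
gripper_width: 52.7
grasp_force: 64.0
```

>>> send_rows:
  series:
    - [[-45, 0, 0], [0, 0, 0], 30]
    - [[-40, 0, 0], [0, 0, 0], 30]
    - [[-9, 0, 0], [0, 0, 0], 30]
    - [[0, 0, 0], [0, 0, 0], 30]
    - [[0, 0, 0], [0, 0, 0], 30]
    - [[0, 0, 0], [0, 0, 0], 30]

```text
clock: 29.7
position: [521.2, 186.9, 135.5]
ee_rot: [-0.707, 0.707, 0.0, -0.001]
contact_force: [0.4, -0.5, -0.9]
gripper_width: 52.9
grasp_force: 64.0
```

Now place it, then look for the tin from a free view.

>>> send_rows:
  series:
    - [[0, 0, 40], [0, 0, 0], 30]
    - [[0, 0, 40], [0, 0, 0], 30]
    - [[0, 0, 24], [0, 0, 0], 30]
    - [[0, 0, 6.5], [0, 0, 0], 30]
    - [[0, 0, 2], [0, 0, 0], 30]
    - [[0, 0, 0], [0, 0, 0], 30]

```text
clock: 30.3
position: [522.5, 188.4, 24.6]
ee_rot: [0.707, -0.707, 0.0, -0.001]
contact_force: [-0.0, -0.3, -0.9]
gripper_width: 52.8
grasp_force: 63.9
```

>>> send_rows:
  series:
    - [[0, 0, 0], [0, 0, 0], 50]
    - [[0, 0, 0], [0, 0, 0], 58]
    - [[0, 0, 0], [0, 0, 0], 66]
    - [[0, 0, 0], [0, 0, 0], 70]
    - [[0, 0, -20], [0, 0, 0], 70]
    - [[0, 0, -45], [0, 0, 0], 70]
    - [[0, 0, -45], [0, 0, 0], 70]
    - [[0, 0, 0], [0, 0, 0], 70]

```text
clock: 31.1
position: [525.5, 190.8, 140.6]
ee_rot: [0.708, -0.706, 0.002, -0.007]
contact_force: [0.4, 0.8, -0.3]
gripper_width: 70.0
grasp_force: 0.0
```

>>> send_rows:
  series:
    - [[0, 45, 0], [0, 0, 0], 70]
    - [[0, 45, 0], [0, 0, 0], 70]
    - [[-45, 0, 0], [0, 0, 0], 70]
    - [[-45, 0, 0], [0, 0, 0], 70]
    - [[0, 0, 0], [0, 0, 0], 70]
    - [[0, 0, 0], [0, 0, 0], 70]

```text
clock: 31.7
position: [431.0, 279.2, 133.2]
ee_rot: [0.708, -0.706, -0.0, 0.0]
contact_force: [0.2, -0.6, 0.1]
gripper_width: 69.9
grasp_force: 0.0
```

```bash
cat > tin.py <<'E'
from vis import *
np.set_printoptions(suppress=True,precision=2)
k=__import__("sys").argv[1]
t=shot("top","top"+k);s=shot("scene","scene"+k);out={}
for n,im,roi in(("top",t,(240,150,340,290)),("scene",s,(230,150,340,260))):
    h=cv2.cvtColor(im,cv2.COLOR_BGR2HSV).astype(int)
    m=((h[...,0]<5)|(h[...,0]>172))&(h[...,1]>170)&(h[...,2]>90)
    B=blobs(m,roi,40)
    if not B: print(n,"none");continue
    q=np.vstack([np.argwhere(b[2])[:,::-1] for b in B]).astype(np.int32)
    c=cv2.approxPolyN(cv2.convexHull(q),4).reshape(-1,2).astype(float)
    P=plane(n,c,22);out[n]=c.mean(0);r=cv2.minAreaRect(P[:,:2].astype(np.float32))
    print(n,sum(b[0] for b in B),c.mean(0),P[:,:2].tolist(),"rect",r)
if len(out)==2: print(tri([out["top"]],[out["scene"]]))
cv2.imwrite("pics/c"+k+".png",np.hstack([cv2.resize(t[140:270,100:300],None,fx=1.9,fy=1.9),cv2.resize(s[180:310,260:460],None,fx=1.9,fy=1.9)]))
print(monitor.read_state()["position"])
E
python3 tin.py 7
```

```text
top 307 [282.   226.25] [[496.7280091813862, -25.976277943403062], [484.611324345208, 5.295272091589034], [529.4227903486089, 24.710280201241268], [543.873724872058, -6.6396495177380395]] rect ((513.7572021484375, -0.3533897399902344), (50.95708465576172, 34.488773345947266), 22.300790786743164)
scene 298 [292.5 219.5] [[540.0993443161449, 31.800790148141004], [559.4189962814021, 1.176043719918141], [497.43317610555187, -27.22461191232844], [485.2810696241611, 4.070320427501713]] rect ((520.9514770507812, 3.2893295288085938), (68.18241119384766, 35.88888931274414), 24.61629295349121)
[[514.44  -0.8   13.29   0.88]]
[431.06 277.69 133.13]
```

View pics/c7.png

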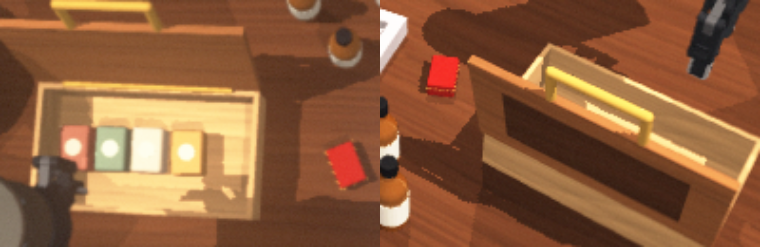

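>>> send_rows:
  series:
    - [[39.7, -11.8, 0], [0, 0, 0], 75]
    - [[39.7, -11.8, 0], [0, 0, 0], 75]
    - [[39.7, -11.8, 0], [0, 0, 0], 75]
    - [[39.7, -11.8, 0], [0, 0, 0], 75]
    - [[39.7, -11.8, 0], [0, 0, 0], 75]
    - [[39.7, -11.8, 0], [0, 0, 0], 75]
    - [[39.7, -11.8, 0], [0, 0, 0], 75]
    - [[0, 0, 0], [0, 0, 0], 75]

```text
clock: 32.6
position: [514.4, -4.2, 133.3]
ee_rot: [-0.705, 0.709, 0.0, -0.0]
contact_force: [-0.3, 1.6, 0.3]
gripper_width: 75.1
grasp_force: 0.0
```

>>> send_rows:
  series:
    - [[0, 0, 20], [0, 0, -0.13], 75]
    - [[0, 0, 20], [0, 0, -0.13], 75]
    - [[0, 0, 20], [0, 0, -0.13], 70]
    - [[0, 0, 10], [0, 0, 0], 70]
    - [[0, 0, 0], [0, 0, 0], 70]
    - [[0, 0, 0], [0, 0, 0], 70]

```text
clock: 33.2
position: [514.7, 0.5, 64.0]
ee_rot: [0.831, -0.557, 0.0, -0.0]
contact_force: [0.2, -0.2, 0.6]
gripper_width: 70.1
grasp_force: 0.0
```

```bash
python3 tin.py 8; python3 -c "
import cv2;s=cv2.imread('pics/scene8.png');cv2.imwrite('pics/c8b.png',cv2.resize(s[140:260,230:370],None,fx=3,fy=3))"
```

```text
top none
scene 227 [292.5  220.75] [[542.6091130266628, 33.32256657527972], [556.9355995591003, -0.41158715626050935], [520.0345722633207, -15.716542540984221], [475.7931983678857, 1.1205452188033291]] rect ((515.6761474609375, 1.9752197265625), (74.08734130859375, 36.65025329589844), 23.01032829284668)
[515.06   0.77  64.53]
```

View pics/c8b.png

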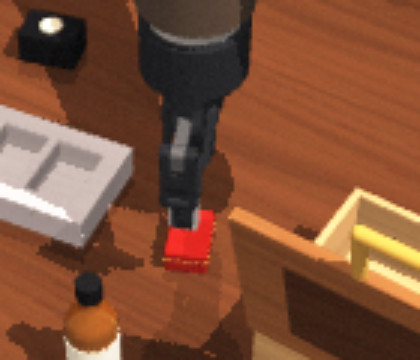

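Tin in place (crop 190,240), gripper above it. Descend and grip.

>>> send_rows:
  series:
    - [[0.5, 1, 25], [0, 0, 0], 70]
    - [[0, 0, 20], [0, 0, 0], 68]
    - [[0, 0, 10], [0, 0, 0], 66]
    - [[0, 0, 4], [0, 0, 0], 66]
    - [[0, 0, 0], [0, 0, 0], 66]
    - [[0, 0, 0], [0, 0, 0], 66]

```text
clock: 33.9
position: [514.4, -0.1, 5.3]
ee_rot: [0.831, -0.556, 0.001, -0.001]
contact_force: [0.7, 0.6, -1.0]
gripper_width: 65.7
grasp_force: 0.0
```

>>> send_rows:
  series:
    - [[0, 0, 0], [0, 0, 0], 55]
    - [[0, 0, 0], [0, 0, 0], 40]
    - [[0, 0, 0], [0, 0, 0], 30]
    - [[0, 0, 0], [0, 0, 0], 30]
    - [[0, 0, 0], [0, 0, 0], 30]

```text
clock: 34.4
position: [514.5, -0.0, 5.7]
ee_rot: [0.831, -0.556, 0.001, -0.001]
contact_force: [-0.3, 0.5, 6.7]
gripper_width: 48.5
grasp_force: 63.2
```

>>> send_rows:
  series:
    - [[0, 0, -10], [0, 0, 0], 30]
    - [[0, 0, -30], [0, 0, 0], 30]
    - [[0, 0, -45], [0, 0, 0], 30]
    - [[0, 0, -45], [0, 0, 0.13], 30]
    - [[0, 0, 0], [0, 0, 0.13], 30]
    - [[0, 0, 0], [0, 0, 0.13], 30]
    - [[0, 0, 0], [0, 0, 0], 30]
    - [[0, 0, 0], [0, 0, 0], 30]

```text
clock: 35.2
position: [513.3, -0.4, 134.6]
ee_rot: [0.708, -0.706, -0.0, 0.0]
contact_force: [-0.8, 0.5, -1.2]
gripper_width: 48.1
grasp_force: 62.5
```

>>> send_rows:
  series:
    - [[-40, -2, 0], [0, 0, 0], 30]
    - [[-40, -2, 0], [0, 0, 0], 30]
    - [[-40, -3, 0], [0, 0, 0], 30]
    - [[-19, 0, 0], [0, 0, 0], 30]
    - [[0, 0, 0], [0, 0, 0], 30]
    - [[0, 0, 0], [0, 0, 0], 30]
    - [[0, 0, 0], [0, 0, 0], 30]

```text
clock: 35.9
position: [520.1, 137.8, 134.2]
ee_rot: [0.707, -0.707, -0.0, 0.001]
contact_force: [-1.2, 0.3, -0.5]
gripper_width: 48.6
grasp_force: 62.5
```

>>> send_rows:
  series:
    - [[0, 0, 40], [0, 0, 0], 30]
    - [[0, 0, 40], [0, 0, 0], 30]
    - [[0, 0, 25], [0, 0, 0], 30]
    - [[0, 0, 12], [0, 0, 0], 30]
    - [[0, 0, 4], [0, 0, 0], 30]
    - [[0, 0, 0], [0, 0, 0], 30]
    - [[0, 0, 0], [0, 0, 0], 30]

```text
clock: 36.6
position: [521.6, 139.1, 14.9]
ee_rot: [0.707, -0.707, 0.0, -0.001]
contact_force: [-0.5, -0.4, -1.5]
gripper_width: 48.5
grasp_force: 62.5
```

>>> send_rows:
  series:
    - [[0, 0, 2.5], [0, 0, 0], 30]
    - [[0, 0, 0], [0, 0, 0], 30]
    - [[0, 0, 0], [0, 0, 0], 46]
    - [[0, 0, 0], [0, 0, 0], 54]
    - [[0, 0, 0], [0, 0, 0], 64]
    - [[0, 0, 0], [0, 0, 0], 68]
    - [[0, 0, -20], [0, 0, 0], 68]
    - [[0, 0, -45], [0, 0, 0], 68]

```text
clock: 37.4
position: [517.8, 137.3, 73.2]
ee_rot: [0.707, -0.707, -0.001, 0.005]
contact_force: [1.5, 0.1, -1.0]
gripper_width: 67.9
grasp_force: 0.0
```

>>> send_rows:
  series:
    - [[0, 0, -48], [0, 0, 0], 60]
    - [[0, 0, -48], [0, 0, 0], 50]
    - [[0, 0, -48], [0, 0, 0], 40]
    - [[-40, 0, -48], [0, 0, 0], 36]
    - [[-48, 0, -32], [0, 0, 0], 36]
    - [[0, 0, 0], [0, 0, 0], 36]
    - [[0, 0, 0], [0, 0, 0], 36]

```text
clock: 38.1
position: [520.0, 213.1, 286.2]
ee_rot: [0.708, -0.706, -0.0, -0.0]
contact_force: [-0.1, -0.3, -0.5]
gripper_width: 36.0
grasp_force: 0.0
```

Run:
```python
from vis import *
np.set_printoptions(suppress=True,precision=1)
t=shot("top","top9");s=shot("scene","scene9")
cv2.imwrite("pics/c9.png",np.hstack([cv2.resize(t[130:270,100:300],None,fx=1.9,fy=1.9),cv2.resize(s[180:320,260:460],None,fx=1.9,fy=1.9)]))
# gold handle bar upper, open lid
h=cv2.cvtColor(s,cv2.COLOR_BGR2HSV).astype(int);m=(h[...,0]>19)&(h[...,0]<32)&(h[...,1]>140)&(h[...,2]>110)
for A,c,l,b in blobs(m,(300,180,430,280),40): print("scene gold",A,c,b)
h=cv2.cvtColor(t,cv2.COLOR_BGR2HSV).astype(int);m=(h[...,0]>19)&(h[...,0]<32)&(h[...,1]>140)&(h[...,2]>110)
for A,c,l,b in blobs(m,(110,110,240,170),20): print("top gold",A,c,b,plane("top",[c],256))
print("pred bar px",proj("scene",[[638.6,191,256],[640.6,281,256]]),proj("top",[[638.6,191,256],[640.6,281,256]]))
print(monitor.read_state()["position"])
```

```text
scene gold 168 [381.6 232.4] [348 216  56  28]
top gold 150 [155.8 142.1] [128 140  50   5] [[643.7 225.  256. ]]
pred bar px [[353.7 217.5]
 [404.9 241.4]] [[174.  145. ]
 [125.9 143.4]]
[519.6 211.6 284.7]
```

View pics/c9.png

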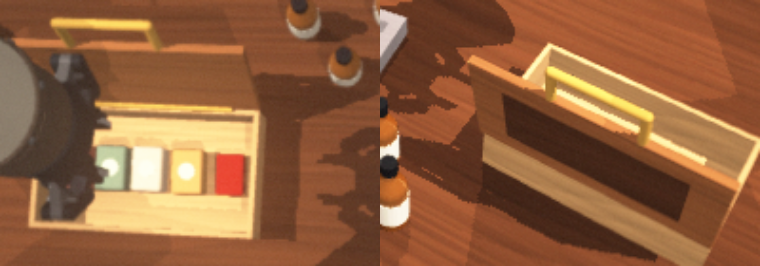

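>>> send_rows:
  series:
    - [[-6.5, 0, -30], [0, 0, 0], 36]
    - [[-6.5, -41, 0], [0, 0, 0], 36]
    - [[-6.5, -41, 0], [0, 0, 0], 36]
    - [[0, -41.5, 0], [0, 0, 0], 36]
    - [[0, 0, 0], [0, 0, 0], 36]
    - [[0, 0, 0], [0, 0, 0], 36]
    - [[0, 0, 0], [0, 0, 0], 36]

```text
clock: 38.9
position: [643.2, 231.1, 315.7]
ee_rot: [0.707, -0.707, -0.0, 0.001]
contact_force: [-0.5, 0.2, 1.3]
gripper_width: 36.2
grasp_force: 0.0
```

Run:
```python
from vis import *
s=shot("scene","scene10")
cv2.imwrite("pics/c10.png",cv2.resize(s[120:320,280:460],None,fx=2.5,fy=2.5));print(monitor.read_state()["position"])
```

```text
[643.03398499 231.3573682  316.54692393]
```

View pics/c10.png

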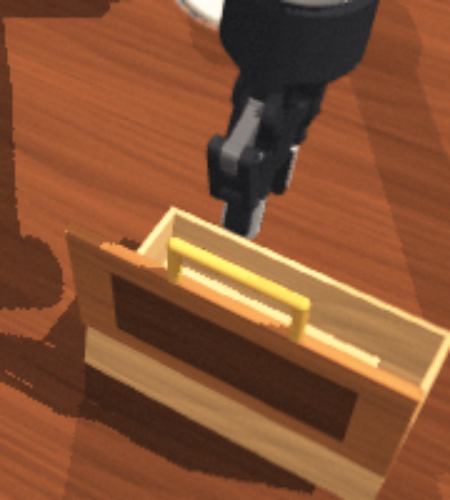

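>>> send_rows:
  series:
    - [[0, 0, 30], [0, 0, 0], 36]
    - [[0, 0, 25], [0, 0, 0], 36]
    - [[0, 0, 15], [0, 0, 0], 36]
    - [[0, 0, 9], [0, 0, 0], 36]
    - [[0, 0, 0], [0, 0, 0], 36]
    - [[0, 0, 0], [0, 0, 0], 36]

```text
clock: 39.55
position: [644.0, 232.2, 238.8]
ee_rot: [0.708, -0.707, 0.001, -0.001]
contact_force: [0.1, -0.4, 0.9]
gripper_width: 35.6
grasp_force: 0.0
```

>>> send_rows:
  series:
    - [[0, 0, 0], [0, 0, 0], 20]
    - [[0, 0, 0], [0, 0, 0], 10]
    - [[0, 0, 0], [0, 0, 0], 0]
    - [[0, 0, 0], [0, 0, 0], 0]
    - [[0, 0, 0], [0, 0, 0], 0]

```text
clock: 40.05
position: [643.6, 232.1, 238.5]
ee_rot: [0.707, -0.707, 0.0, -0.0]
contact_force: [-3.9, 0.0, 6.4]
gripper_width: 7.8
grasp_force: 58.7
```

>>> send_rows:
  series:
    - [[-0.3, 22.6, -4.5], [0, 0, 0], 0]
    - [[-0.3, 23, -1.7], [0, 0, 0], 0]
    - [[-0.3, 23, 1], [0, 0, 0], 0]
    - [[-0.3, 22.7, 3.8], [0, 0, 0], 0]
    - [[-0.3, 22.1, 6.5], [0, 0, 0], 0]
    - [[-0.3, 21.1, 9], [0, 0, 0], 0]
    - [[-0.3, 19.9, 11.5], [0, 0, 0], 0]
    - [[0, 0, 0], [0, 0, 0], 0]

```text
clock: 40.85
position: [488.5, 235.3, 211.0]
ee_rot: [0.708, -0.706, -0.001, -0.002]
contact_force: [0.7, 2.7, 1.0]
gripper_width: 7.8
grasp_force: 63.1
```

>>> send_rows:
  series:
    - [[-0.3, 18.5, 13.9], [0, 0, 0], 0]
    - [[-0.3, 16.6, 15.9], [0, 0, 0], 0]
    - [[-0.3, 14.6, 17.8], [0, 0, 0], 0]
    - [[-0.3, 12.3, 19.4], [0, 0, 0], 0]
    - [[-0.3, 9.9, 20.8], [0, 0, 0], 0]
    - [[-0.3, 7.4, 21.8], [0, 0, 0], 0]
    - [[0, 0, 0], [0, 0, 0], 0]

```text
clock: 41.55
position: [409.7, 236.8, 100.3]
ee_rot: [0.707, -0.707, -0.001, -0.0]
contact_force: [-3.9, 5.3, 0.5]
gripper_width: 7.7
grasp_force: 64.2
```

>>> send_rows:
  series:
    - [[-0.3, 2.5, 12], [0, 0, 0], 0]
    - [[0, 2.2, 10.5], [0, 0, 0], 0]
    - [[0, 1.2, 12], [0, 0, 0], 0]
    - [[0, 0.8, 8], [0, 0, 0], 0]
    - [[0, 0, 0], [0, 0, 0], 0]
    - [[0, 0, 0], [0, 0, 0], 0]

```text
clock: 42.15
position: [403.4, 237.0, 59.2]
ee_rot: [0.707, -0.707, -0.001, -0.0]
contact_force: [-5.6, 4.9, 1.2]
gripper_width: 7.7
grasp_force: 65.2
```

>>> send_rows:
  series:
    - [[0, 0, 2], [0, 0, 0], 0]
    - [[0, 0, 0], [0, 0, 0], 0]
    - [[0, 0, 0], [0, 0, 0], 12]
    - [[0, 0, 0], [0, 0, 0], 22]
    - [[0, 0, 0], [0, 0, 0], 32]
    - [[0, 0, 0], [0, 0, 0], 32]

```text
clock: 42.75
position: [403.7, 235.8, 57.5]
ee_rot: [0.707, -0.707, 0.0, -0.0]
contact_force: [-0.6, 0.0, -0.0]
gripper_width: 32.3
grasp_force: 0.0
```

>>> send_rows:
  series:
    - [[0, 0, -20], [0, 0, 0], 32]
    - [[0, 0, -40], [0, 0, 0], 32]
    - [[0, 0, -45], [0, 0, 0], 32]
    - [[-45, 0, -20], [0, 0, 0], 32]
    - [[-45, 0, 0], [0, 0, 0], 32]
    - [[-45, 0, 0], [0, 0, 0], 32]
    - [[-45, 0, 0], [0, 0, 0], 32]
    - [[0, 0, 0], [0, 0, 0], 32]

```text
clock: 43.55
position: [403.5, 420.5, 181.8]
ee_rot: [0.709, -0.705, 0.0, -0.001]
contact_force: [-0.2, -0.6, -0.8]
gripper_width: 31.9
grasp_force: 0.0
```

Run:
```python
from vis import *
t=shot("top","top11");s=shot("scene","scene11")
cv2.imwrite("pics/c11.png",np.hstack([t[100:300,90:450],s[140:340,150:510]]))
print(monitor.read_state()["position"])
# compare with the initial shut lid
for n,im,(x0,y0,x1,y1) in(("top",t,(190,175,245,262)),("scene",s,(310,200,465,315))):
    o=cv2.imread(f"pics/{n}0.png");d=cv2.absdiff(o,im)[y0:y1,x0:x1].max(2);print(n,(d>60).sum(),d.mean())
```

```text
[402.90245516 416.26742625 181.57238555]
top 22 7.061859979101358
scene 1249 9.396970546984573
```

View pics/c11.png

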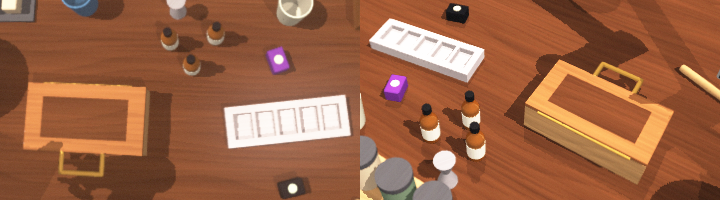

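```bash
python3 -c "
from bench import job_done;print(job_done())"
```

```text
the job is handed in; nothing more can be done
None
```

I opened the lid to its stop, laid the four tablets that were there (2–5; cavity 1 was empty) and the tin side by side on the chest floor, and shut the lid again. The bottles were still upright, and I handed the job in at about 44 s.

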